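# Press a glass bead home with the ratchet clamp

### The job

Using the blue bench clamp, press the green glass bead's stem fully home into the beech block: pump the orange trigger, and finish with a firm squeeze of the jaw on the seated bead, held for about a second, but never so hard that the glass cracks (feel it at the trigger: about 15 N of push is firm, 20 N is too much). Then let the trigger go and hold the red release button down until the jaw has sprung all the way back. Work only through the trigger and the button, and leave the tub, the jar and the pliers where they are.

Things in the scene. Friction and masses are not known exactly. Their poses are not given: they have to be found in the camera images.
- clamp: Blue ratchet clamp bolted to the bench on a steel bed 430 x 76 x 12 mm. Origin on the bench top (z = 0) below the trigger's pivot; +x is the way the jaw advances, z up. Bed from x = -140 to +290 mm; two blue cheeks form a housing from x = -95 to +95 mm, 60 mm wide, top at z = 74 mm. All moving parts lie in its plane y = 0; the bar stands out of the back to x = -115 mm.
- trigger_tip (a point): Centre of the smooth orange round crossbar on top of the trigger, 20 mm in diameter, 44 mm long along the clamp's y. Pivot 100 mm below, at clamp (0, 0, 55 mm). At rest it leans back at clamp x = -21 mm, z = 153 mm; fully pumped it is at x = +21 mm. Pump by pushing its back (-x) side along the clamp's +x; it springs back when let go.
- trigger (a joint): Angle of the trigger: 0 at rest, grows as pumped, hard stop at 0.42 rad (force rises there without gain). Push at the crossbar: 2-6 N with the jaw running free, 6-10 N while the stem slides in; once the bead is home it rises 1.6 N per mm. 13 N there is 14 N on the bead (just firm), 16 N is 20 N; 22 N is 30 N, which cracks it.
- jaw: Toothed steel bar with a blue jaw plate 46 x 56 mm on its front. Origin = the clamp's origin when all the way back; moves along the clamp's +x, 56 mm per rad of trigger, at most 75 mm. Teeth 7 mm apart: a stroke past 0.39 rad gains three, a shorter one fewer; when the trigger is let go the jaw drops back to the last tooth. A spring of 3-4 N draws it back; only the ratchet holds it.
- jaw_pad: Black rubber pad, 30 mm in diameter, on the front of the jaw, on a spring of 5 N per mm. Origin at the centre of its front face, at clamp x = 130 mm, z = 55 mm when the jaw is back; same axes as the clamp.
- block: Beech block 45 x 45 mm, 68 mm high, fixed against a blue tail stop on the clamp's bed; its place along the bed varies (the jaw travels 40 to 64 mm until the bead is home). Origin in the middle of its underside, axes as the clamp's. Front face at x = -22.5 mm, with the stem's hole 43 mm up.
- bead: Green glass bead with a yellow band, 32 mm in diameter and 22 mm thick along x, on a brass stem 8 mm in diameter that sticks in the block's hole. Origin at the centre of the bead's back face. It stands 16 to 26 mm off the block at the start and slides in along the clamp's +x under about 5 N; it is home when its back face touches the block.
- bead_front (a point): Centre of the bead's front face, which the jaw pad meets. In the block's frame it is at x = -44.5 mm when the bead is home.
- release_top (a point): Centre of the top of the red mushroom release button, 32 mm in diameter, at clamp x = 75 mm, y = 0, z = 105 mm. It is pressed straight down.
- release (a joint): How far the button is down, in m: 0 up, 0.010 fully down (about 4.5 N of spring, then a hard stop). It bobs by up to 3 mm as teeth click past. From 8 mm down, with the trigger let go, the jaw is free and springs all the way back in under a second; hold the button down that long.
- tub: Loose clear tub with a red lid, 104 x 84 x 53 mm; origin at the centre of its underside. Bystander.
- jar: Loose amber glass jar with a metal cap, 52 mm in diameter, 75 mm high; origin at the centre of its underside. Bystander.
- pliers: Loose pliers with red handles, about 145 mm long, 13 mm high, lying on the bench; origin under their pivot. Bystander.

How it is judged:
By the outcome, as a careful person would: the job done as asked, in the order asked, and still so for the second after the job is handed in, with the robot touching nothing.
It also fails if it takes over 70 s, if anything falls off the work surface, if the arm or the gripper's body presses on something with over 40 N, if the wrist force passes 120 N, or if a joint passes its speed limit or range.

### The arm

A 6-joint arm with a two-finger parallel gripper is mounted at the origin on the work surface. World frame = base frame: x ahead of the robot, y to its left, z up, the work surface at z = 0. Lengths are in m, angles in rad, forces in N, time in s.
With the tool pointing down it reaches from about 0.35 to 0.875 m from the base axis. Payload 4.2 kg.
Tool frame: the origin (TCP) lies midway between the tips of the shut fingers; the grasp point (between the pads) lies 19 mm behind it (arm.grip_point_offset is the distance from the TCP to the grasp point, in m); z points along the fingers, y is the line along which they close (so a half turn about z gives the same grasp; the last joint's range is limited). The gripper opens to 87 mm and grips with 3 to 60 N. Pads are 19 mm wide; open, the fingers measure 117 mm over their backs; the gripper's body (75 mm by 190 mm) begins 51 mm behind the grasp point.
Start: joints at [-1.053, 0.385, 0.008, 0, -1.194, -0.259], TCP at [0.16, -0.604, 0.223] pointing down, gripper open.
Joint ranges: [-3.14, 3.14], [-1.21, 2.06], [-1.07, 1.41], [-3.16, 2.05], [-2.99, -0.16], [-3.1, 3.1]. Speed limits (rad/s): [2.79, 2.79, 3.14, 3.14, 3.14, 3.14].

### API

Orientations are given as [roll, pitch, yaw] about the fixed x, y, z axes, in that order (R = Rz(yaw) Ry(pitch) Rx(roll)).
In Python, from cell import arm gives the robot as it stands. The module is installed in compiled form; this text tells all that it offers.
- The arm moves only by the tool play_rows, never from a script. Its argument "deltas" is a list of rows, each a list of 6 numbers: the shift along the tool's x, y, z each as a share of 0.1 m, from -1 to 1, then the turn, a rotation vector about the tool's x, y, z each as a share of pi rad, from -1 to 1. A call has 1 to 20 rows; each row is the pose to reach, as a shift and turn from the pose commanded when the call began, along the tool's axes at that moment, turning the shorter way round; what a row does not reach only later rows make up. A row lasts 1/10 s, in which the tool goes at most 50 mm and 8.59 degrees, less where a joint would pass 70% of its speed; a pose out of reach is approached as far as the arm can. A call with a number of a shift or a turn outside -1 to 1 is refused whole. A call with a gripper value outside its range is refused whole. "gripper" is the finger opening in mm, from 0 to 87, set as the call begins (left out, the last holds). The fingers move at their own pace and stop on an object; the grip force is fixed at half the most. Time passes only in rows, so rows that repeat a pose let the fingers close. It gives the time, the measured TCP pose, the force, the opening and the grip force at its end, in the units of the state.
- arm.get_obs(): the state, without advancing time (a new reading comes with each control period).
- arm.get_image(name): name is "scene" or "side" or "wrist"; returns a dict with "img" (384x512x3 uint8, blue, green, red), "K" (3x3 intrinsics, pixels), "eye" and "orientation" of the camera in the world. Camera axes: x right, y up, looking along -z (the intrinsics and any distortion apply to the point x, -y, -z); pixel columns grow to the right and rows downward; lengths in m; the calibration is good to about 2 mm. A picture is of the moment at which its call begins. There is no depth.
- arm.finish_job(): hands the job in; it is judged then, once.
The state is a dict: "t": time; "joint_pos": joint angles; "qvel": joint speeds; "tau": joint torques, N m; "tool_pos": TCP position; "tcp_rot": TCP orientation; "ft_force": force on the tool from outside, world axes, zero at the start; "wrist_torque": the same for the moment, N m; "width": opening from 0.0 (shut) to 1.0 (fully open); "finger_force": force on a finger pad.
Only numpy, scipy, OpenCV 4.12 (cv2) and the standard library are available. Lean on these libraries where they do the work, as an engineer would, in place of code of your own. Each camera call takes 0.05 s, during which the arm holds its last target. There are 200 camera calls.

## Working session

There is one attempt and no reset: what is moved stays moved. The work goes in short steps, Python scripts to look and compute and a tool call to move; the robot and the scene stay as the last step left them, time stands still between calls to the robot, and variables do not carry over. Pictures are saved under pics/ and viewed, at most 10 in all, crops included, and the job is handed in when it is done.

Besides the shell and the picture viewer there is one more tool, called after ">>>" by a JSON object that holds its "fn" and its "kwargs". play_rows: Moves the arm, as the interface text tells. Its arguments: {"type":"object","properties":{"deltas":{"type":"array"},"gripper":{"type":"number"}},"required":["deltas"]}

```bash
mkdir -p pics; python3 - <<'E'
from cell import arm
import cv2
o=arm.get_obs(); print({k:o[k] for k in('t','tool_pos','tcp_rot','ft_force','width')})
for n in('scene','side'):
    d=arm.get_image(n); cv2.imwrite(f'pics/{n}0.png',d['img']); print(n,d['K'],d['eye'],d['orientation'],d.keys())
E
```

```text
{'t': 0.0, 'tool_pos': array([ 0.15981475, -0.60359712,  0.22147231]), 'tcp_rot': array([ 3.13942640e+00, -9.37107976e-05, -2.88300848e+00]), 'ft_force': array([-0.0271586 ,  0.40171169,  0.18720861]), 'width': 0.9993273636840938}
scene [[393.55514373   0.         254.99957099]
 [  0.         393.55514373 191.97568308]
 [  0.           0.           1.        ]] [1.0798199  0.41101485 0.76168571] [0.77586571 0.01854901 2.36099689] dict_keys(['img', 'K', 'eye', 'orientation'])
side [[386.1470936    0.         260.2144572 ]
 [  0.         386.1470936  190.17104262]
 [  0.           0.           1.        ]] [0.38526172 0.60302811 0.68923829] [ 0.86614978 -0.01094355 -2.79860456] dict_keys(['img', 'K', 'eye', 'orientation'])
```

View pics/scene0.png

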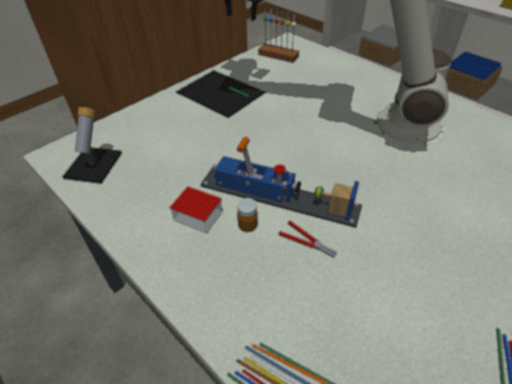

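View pics/side0.png

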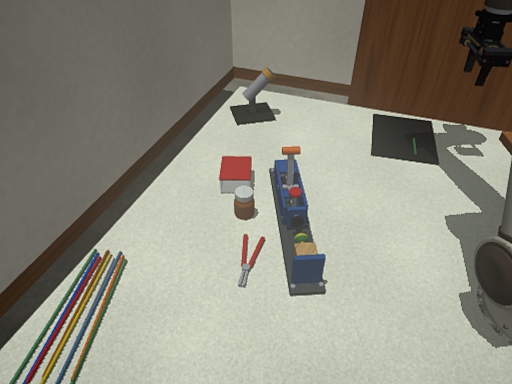

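Scene: crossbar at about (243,145), button at (280,169), block at (342,198), bed from (205,180) to (357,220). Side: crossbar (291,150), button (295,191), block (306,250). The tub, jar and pliers lie on the +y/outer side of the clamp. I'll zoom in for exact points.

```bash
python3 - <<'E'
import cv2,numpy as np
a=cv2.imread('pics/scene0.png')[125:235,195:370]; b=cv2.imread('pics/side0.png')[140:300,255:335]
a=cv2.resize(a,None,fx=4,fy=4,interpolation=cv2.INTER_CUBIC)
b=cv2.resize(b,None,fx=3.75,fy=3.75,interpolation=cv2.INTER_CUBIC)
cv2.imwrite('pics/a.png',a);cv2.imwrite('pics/b.png',b);print(a.shape,b.shape)
E
```

```text
(440, 700, 3) (600, 300, 3)
```

View pics/a.png

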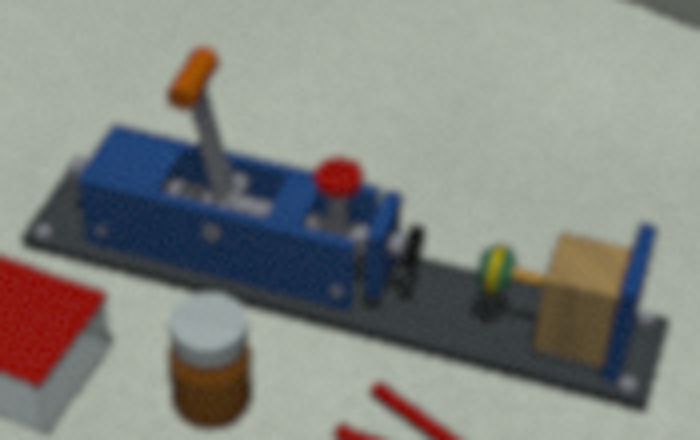

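View pics/b.png

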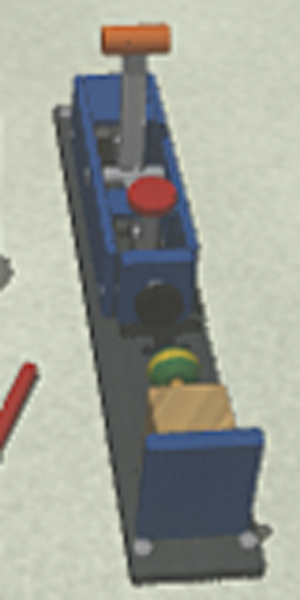

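Crops: in a, crossbar (193,76), button top (340,176), bed corners at (644,408), (25,243), (666,320). In b, crossbar (136,39), button (153,194), bed corners at (135,582), (263,575), (58,108). Next I fit the clamp pose.

```bash
cat > h.py <<'E'
import numpy as np
from scipy.spatial.transform import Rotation as R
from scipy.optimize import least_squares
K={'a':np.array([[393.555,0,255],[0,393.555,191.976],[0,0,1]]),'b':np.array([[386.147,0,260.214],[0,386.147,190.171],[0,0,1]])}
E={'a':[1.0798199,0.41101485,0.76168571],'b':[0.38526172,0.60302811,0.68923829]}
O={'a':[0.77586571,0.01854901,2.36099689],'b':[0.86614978,-0.01094355,-2.79860456]}
def proj(c,P):
    q=R.from_euler('xyz',O[c]).inv().apply(np.atleast_2d(P)-E[c])*[1,-1,-1]
    u=q@K[c].T; return u[:,:2]/u[:,2:]
def px(c,u):
    u=np.array(u,float); s,o=(4,[195,125]) if c=='a' else (3.75,[255,140])
    return (u+.5)/s-.5+o
def world(p,P): # p=x,y,yaw
    P=np.atleast_2d(P); return R.from_euler('z',p[2]).apply(P)+[p[0],p[1],0]
E
cat > fit.py <<'E'
from h import *
M=[('a',(193,76),(-.021,0,.153)),('a',(340,174),(.075,0,.105)),('a',(644,408),(.29,-.038,0)),('a',(25,243),(-.14,-.038,0)),('a',(666,320),(.29,.038,.012)),
('b',(136,39),(-.021,0,.153)),('b',(153,193),(.075,0,.105)),('b',(135,582),(.29,-.038,0)),('b',(263,575),(.29,.038,0)),('b',(58,108),(-.14,-.038,.012))]
f=lambda p:np.concatenate([(proj(c,world(p,P))[0]-px(c,u)) for c,u,P in M])
s=least_squares(f,[.45,-.1,1.5]);p=s.x;print(p,np.degrees(p[2]));print(s.fun.reshape(-1,2).round(1))
for n,P in dict(tip=(-.021,0,.153),rel=(.075,0,.105),back=(-.14,0,0),front=(.29,0,0)).items(): print(n,world(p,P)[0].round(4),np.hypot(*world(p,P)[0][:2]).round(3))
# bead/block along x in clamp frame: block front top edge, bead
for name,c,u,ax in [('block front-top near corner','a',(553,287-40),0)]: pass
E
python3 fit.py
```

```text
[ 0.56247886 -0.14333595  1.99224569] 114.1472700649933
[[-0.4 -0.1]
 [-0.7 -1.3]
 [-0.2  1.4]
 [-1.1  0.7]
 [ 0.8 -1.1]
 [ 0.6 -0. ]
 [ 0.5 -0.8]
 [-1.   1.3]
 [ 0.8  0.9]
 [-0.3 -1. ]]
tip [ 0.5711 -0.1625  0.153 ] 0.594
rel [ 0.5318 -0.0749  0.105 ] 0.537
back [ 0.6198 -0.2711  0.    ] 0.676
front [0.4438 0.1213 0.    ] 0.46
```

```bash
python3 - <<'E'
from h import *
for u in [(92,165),(85,108)]:
    d=R.from_euler('xyz',O['a']).apply((np.linalg.inv(K['a'])@[*u,1])*[1,-1,-1]); print(u,np.array(E['a'])-d*E['a'][2]/d[2])
E
```

```text
(92, 165) [ 8.20219734e-01 -5.52579676e-01 -1.11022302e-16]
(85, 108) [ 0.68859098 -0.84472708  0.        ]
```

>>> {"fn": "play_rows", "kwargs": {"deltas": [[-0.5,0.25,0,0,0,-0.045],[-1,0.5,0,0,0,-0.09],[-1,0.5,0,0,0,-0.135],[-1,0.5,0,0,0,-0.18],[-1,0.5,0,0,0,-0.225],[-1,0.5,0,0,0,-0.27],[-1,0.5,0,0,0,-0.315],[-1,0.5,0,0,0,-0.36],[-1,0.5,0,0,0,-0.405],[-1,0.5,0,0,0,-0.45],[-1,0.5,0,0,0,-0.5],[-1,0.5,0,0,0,-0.54],[-1,0.5,0,0,0,-0.552]], "gripper": 0}}

```text
t: 1.4
tool_pos: [0.2437, -0.5299, 0.222]
tcp_rot: [3.142, 0.001, -1.146]
ft_force: [-0.8, -0.5, 0.5]
width: 0.011
finger_force: 0.0
```

>>> {"fn": "play_rows", "kwargs": {"deltas": [[-0.15,-0.45,0,0,0,0],[-0.3,-0.9,0,0,0,0]]}}

```text
t: 1.6
tool_pos: [0.3134, -0.4656, 0.2218]
tcp_rot: [3.141, 0.001, -1.152]
ft_force: [1.4, -0.9, -0.1]
width: 0.003
finger_force: 0.0
```

>>> {"fn": "play_rows", "kwargs": {"deltas": [[-0.15,-0.45,0,0,0,0],[-0.3,-0.9,0,0,0,0]]}}

```text
t: 1.8
tool_pos: [0.3842, -0.4003, 0.2222]
tcp_rot: [3.141, 0.001, -1.149]
ft_force: [0.2, -1.4, 0.5]
width: 0.005
finger_force: 0.0
```

>>> {"fn": "play_rows", "kwargs": {"deltas": [[-0.15,-0.45,0,0,0,0],[-0.3,-0.9,0,0,0,0]]}}

```text
t: 2.0
tool_pos: [0.4542, -0.3358, 0.2223]
tcp_rot: [3.141, 0.001, -1.149]
ft_force: [0.5, -1.1, 0.4]
width: 0.002
finger_force: 0.0
```

>>> {"fn": "play_rows", "kwargs": {"deltas": [[-0.15,-0.45,0,0,0,0],[-0.3,-0.9,0,0,0,0],[-0.3,-0.9,0,0,0,0]]}}

```text
t: 2.3
tool_pos: [0.5264, -0.2697, 0.2216]
tcp_rot: [-3.141, 0.0, -1.143]
ft_force: [-0.4, -0.8, 0.3]
width: 0.008
finger_force: 0.0
```

>>> {"fn": "play_rows", "kwargs": {"deltas": [[-0.1,-0.4,0,0,0,0],[-0.27,-0.89,0,0,0,0],[-0.27,-0.89,0,0,0,0]]}}

```text
t: 2.6
tool_pos: [0.5959, -0.2093, 0.2213]
tcp_rot: [3.142, 0.001, -1.145]
ft_force: [-1.4, -0.1, 0.2]
width: 0.011
finger_force: 0.0
```

>>> {"fn": "play_rows", "kwargs": {"deltas": [[0,0.03,0.4,0,0,0],[0,0.03,0.8,0,0,0],[0,0.03,0.8,0,0,0]]}}

```text
t: 2.9
tool_pos: [0.5854, -0.2128, 0.1362]
tcp_rot: [3.13, 0.009, -1.151]
ft_force: [-1.4, 0.3, -0.1]
width: 0.006
finger_force: 0.0
```

```bash
cat > look.py <<'E'
import sys,cv2,numpy as np
from cell import arm
n=sys.argv[1]
a=arm.get_image('scene')['img'][80:230,190:365]; b=arm.get_image('side')['img'][90:300,240:350]
a=cv2.resize(a,None,fx=2.8,fy=2.8,interpolation=3); b=cv2.resize(b,None,fx=2,fy=2,interpolation=3)
cv2.imwrite(f'pics/{n}.png',np.hstack([a,b[:420]]))
o=arm.get_obs(); print(o['t'],o['tool_pos'],o['ft_force'])
E
python3 look.py c
```

```text
3.0 [ 0.59013616 -0.21427233  0.14278364] [ 0.29384818 -0.55178748  1.14617598]
```

View pics/c.png

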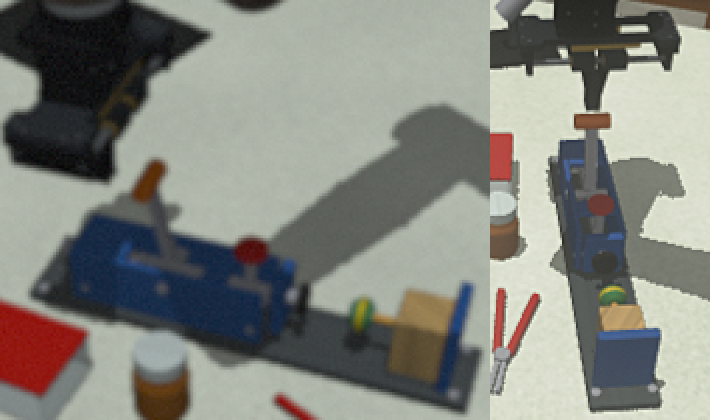

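```bash
python3 - <<'E'
from h import *
p=[0.56247886,-0.14333595,1.99224569]
def inv(c,u,ax,val): # solve clamp x (and err) at fixed y,z
    s=least_squares(lambda x:(proj(c,world(p,[x[0],*val]))[0]-px(c,u)),[.2]);return s.x[0].round(4),s.fun.round(1)
print('far front top',inv('a',(565,235),0,(.0225,.080)))
print('near front bottom',inv('a',(537,348),0,(-.0225,.012)))
print('bead c',inv('a',(495,270),0,(0,.055)))
print('far back top near stop',inv('a',(630,247),0,(.0225,.080)))
print('b left front top',inv('b',(150,387),0,(-.0225,.080)))
print('b right front top',inv('b',(228,385),0,(.0225,.080)))
print('b bead',inv('b',(174,367),0,(0,.055)))
E
```

```text
far front top (np.float64(0.2176), array([ 0.4, -1.5]))
near front bottom (np.float64(0.2172), array([-0.3,  1.2]))
bead c (np.float64(0.1811), array([ 0.2, -0.7]))
far back top near stop (np.float64(0.2574), array([ 0.2, -0.7]))
b left front top (np.float64(0.2149), array([-0.2,  0. ]))
b right front top (np.float64(0.2162), array([ 0.2, -0.1]))
b bead (np.float64(0.1779), array([ 0.2, -0. ]))
```

>>> {"fn": "play_rows", "kwargs": {"deltas": [[-0.1,0,0,0,0,0],[-0.2,0,0,0,0,0],[-0.25,0,0,0,0,0],[-0.28,0,0,0,0,0],[-0.28,0,0,0,0,0]]}}

```text
t: 3.5
tool_pos: [0.5791, -0.1873, 0.1433]
tcp_rot: [-3.141, -0.001, -1.148]
ft_force: [-0.6, 0.0, -0.2]
width: -0.002
finger_force: 0.0
```

Block front is at clamp x≈0.216 from both cameras, so the bead is home at about 62 mm of jaw travel and contact starts near 38 mm. The first two strokes are therefore safe. Starting the first one.

>>> {"fn": "play_rows", "kwargs": {"deltas": [[-0.04,0,0,0,0,0],[-0.08,0,0,0,0,0],[-0.12,0,0,0,0,0],[-0.17,0,0,0,0,0],[-0.22,0,0,0,0,0],[-0.27,0,0,0,0,0],[-0.32,0,0,0,0,0],[-0.36,0,0,0,0,0],[-0.4,0,0,0,0,0],[-0.43,0,0,0,0,0],[-0.43,0,0,0,0,0]]}}

```text
t: 4.6
tool_pos: [0.5613, -0.1481, 0.1426]
tcp_rot: [-3.141, 0.0, -1.148]
ft_force: [2.0, -3.8, 1.2]
width: 0.007
finger_force: 1.8
```

>>> {"fn": "play_rows", "kwargs": {"deltas": [[-0.02,0,0,0,0,0],[-0.02,0,0,0,0,0]]}}

```text
t: 4.8
tool_pos: [0.5606, -0.1466, 0.1424]
tcp_rot: [-3.141, 0.0, -1.149]
ft_force: [2.5, -4.0, 1.1]
width: 0.006
finger_force: 2.1
```

>>> {"fn": "play_rows", "kwargs": {"deltas": [[-0.02,0,0,0,0,0],[-0.02,0,0,0,0,0]]}}

```text
t: 5.0
tool_pos: [0.56, -0.1453, 0.1423]
tcp_rot: [-3.141, -0.001, -1.149]
ft_force: [3.4, -5.0, -1.1]
width: 0.007
finger_force: 3.0
```

>>> {"fn": "play_rows", "kwargs": {"deltas": [[-0.02,0,0,0,0,0],[-0.02,0,0,0,0,0]]}}

```text
t: 5.2
tool_pos: [0.56, -0.1451, 0.1425]
tcp_rot: [-3.141, -0.004, -1.148]
ft_force: [4.8, -11.1, -2.4]
width: 0.003
finger_force: 6.2
```

>>> {"fn": "play_rows", "kwargs": {"deltas": [[-0.015,0,0,0,0,0],[-0.015,0,0,0,0,0]]}}

```text
t: 5.4
tool_pos: [0.5599, -0.1449, 0.1426]
tcp_rot: [-3.141, -0.006, -1.148]
ft_force: [7.8, -15.4, -4.6]
width: 0.007
finger_force: 8.5
```

Hard stop found at my clamp x≈-0.0007 (2 mm off the estimate). Letting the trigger go, then the second stroke.

>>> {"fn": "play_rows", "kwargs": {"deltas": [[0.08,0,0,0,0,0],[0.16,0,0,0,0,0],[0.24,0,0,0,0,0],[0.32,0,0,0,0,0],[0.4,0,0,0,0,0],[0.46,0,0,0,0,0],[0.505,0,0,0,0,0],[0.505,0,0,0,0,0],[0.505,0,0,0,0,0]]}}

```text
t: 6.3
tool_pos: [0.5788, -0.1877, 0.1424]
tcp_rot: [3.141, 0.0, -1.149]
ft_force: [-0.7, -0.2, 0.0]
width: 0.004
finger_force: 0.0
```

>>> {"fn": "play_rows", "kwargs": {"deltas": [[-0.04,0,0,0,0,0],[-0.08,0,0,0,0,0],[-0.12,0,0,0,0,0],[-0.17,0,0,0,0,0],[-0.22,0,0,0,0,0],[-0.27,0,0,0,0,0],[-0.32,0,0,0,0,0],[-0.36,0,0,0,0,0],[-0.4,0,0,0,0,0],[-0.43,0,0,0,0,0],[-0.43,0,0,0,0,0]]}}

```text
t: 7.4
tool_pos: [0.5619, -0.1484, 0.143]
tcp_rot: [-3.14, -0.001, -1.148]
ft_force: [1.1, -4.0, 1.6]
width: 0.005
finger_force: 2.0
```

>>> {"fn": "play_rows", "kwargs": {"deltas": [[-0.02,0,0,0,0,0],[-0.03,0,0,0,0,0],[-0.03,0,0,0,0,0]]}}

```text
t: 7.7
tool_pos: [0.5609, -0.1464, 0.1428]
tcp_rot: [-3.14, -0.002, -1.148]
ft_force: [3.9, -6.3, 1.0]
width: 0.003
finger_force: 3.5
```

>>> {"fn": "play_rows", "kwargs": {"deltas": [[-0.02,0,0,0,0,0],[-0.02,0,0,0,0,0]]}}

```text
t: 7.9
tool_pos: [0.5604, -0.1451, 0.1428]
tcp_rot: [-3.14, -0.003, -1.148]
ft_force: [4.4, -7.5, -0.6]
width: 0.003
finger_force: 4.5
```

```bash
python3 look.py d
```

```text
8.0 [ 0.56033488 -0.14504458  0.14275227] [ 4.33051546 -8.10792404 -1.53570089]
```

View pics/d.png

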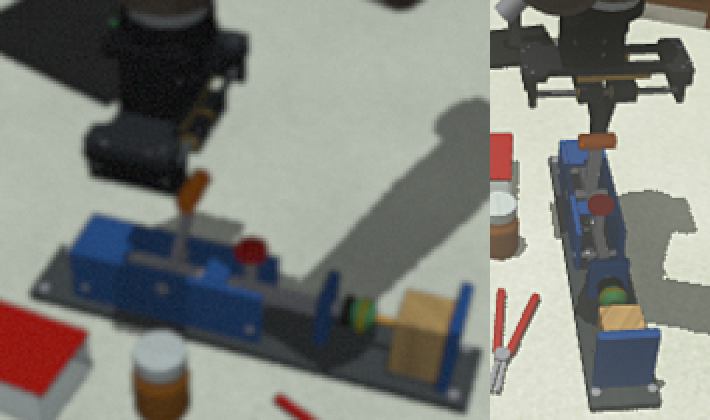

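Pad is on the bead (pad 348,310; bead 362,312), and the stem is still partly out. I'll return the trigger, then do the third stroke in small steps near the home position.

>>> {"fn": "play_rows", "kwargs": {"deltas": [[0.08,0,0,0,0,0],[0.16,0,0,0,0,0],[0.24,0,0,0,0,0],[0.32,0,0,0,0,0],[0.4,0,0,0,0,0],[0.45,0,0,0,0,0],[0.48,0,0,0,0,0],[0.48,0,0,0,0,0],[0.48,0,0,0,0,0]]}}

```text
t: 8.9
tool_pos: [0.5788, -0.1877, 0.1425]
tcp_rot: [3.141, 0.0, -1.149]
ft_force: [0.1, -0.2, -0.4]
width: 0.005
finger_force: 0.0
```

>>> {"fn": "play_rows", "kwargs": {"deltas": [[-0.04,0,0,0,0,0],[-0.08,0,0,0,0,0],[-0.12,0,0,0,0,0],[-0.16,0,0,0,0,0],[-0.2,0,0,0,0,0],[-0.24,0,0,0,0,0],[-0.28,0,0,0,0,0],[-0.3,0,0,0,0,0],[-0.3,0,0,0,0,0]]}}

```text
t: 9.8
tool_pos: [0.5688, -0.1618, 0.1447]
tcp_rot: [-3.137, -0.006, -1.147]
ft_force: [2.7, -6.0, 1.8]
width: 0.004
finger_force: 3.6
```

>>> {"fn": "play_rows", "kwargs": {"deltas": [[-0.02,0,0,0,0,0],[-0.03,0,0,0,0,0],[-0.03,0,0,0,0,0]]}}

```text
t: 10.1
tool_pos: [0.5676, -0.159, 0.1446]
tcp_rot: [-3.137, -0.005, -1.147]
ft_force: [2.8, -6.4, 0.6]
width: 0.005
finger_force: 3.4
```

>>> {"fn": "play_rows", "kwargs": {"deltas": [[-0.02,0,0,0,0,0],[-0.03,0,0,0,0,0],[-0.03,0,0,0,0,0]]}}

```text
t: 10.4
tool_pos: [0.5664, -0.1563, 0.1446]
tcp_rot: [-3.137, -0.005, -1.147]
ft_force: [2.7, -6.6, 2.6]
width: 0.007
finger_force: 3.5
```

>>> {"fn": "play_rows", "kwargs": {"deltas": [[-0.02,0,0,0,0,0],[-0.025,0,0,0,0,0],[-0.025,0,0,0,0,0]]}}

```text
t: 10.7
tool_pos: [0.5654, -0.1541, 0.1446]
tcp_rot: [-3.137, -0.005, -1.147]
ft_force: [3.2, -6.7, 2.2]
width: 0.002
finger_force: 3.7
```

>>> {"fn": "play_rows", "kwargs": {"deltas": [[-0.02,0,0,0,0,0],[-0.02,0,0,0,0,0]]}}

```text
t: 10.9
tool_pos: [0.5646, -0.1523, 0.1446]
tcp_rot: [-3.137, -0.006, -1.147]
ft_force: [3.5, -6.8, 3.0]
width: 0.006
finger_force: 3.9
```

>>> {"fn": "play_rows", "kwargs": {"deltas": [[-0.02,0,0,0,0,0],[-0.02,0,0,0,0,0]]}}

```text
t: 11.1
tool_pos: [0.5637, -0.1504, 0.1445]
tcp_rot: [-3.137, -0.005, -1.147]
ft_force: [3.2, -6.7, 1.9]
width: -0.0
finger_force: 3.7
```

>>> {"fn": "play_rows", "kwargs": {"deltas": [[-0.015,0,0,0,0,0],[-0.015,0,0,0,0,0]]}}

```text
t: 11.3
tool_pos: [0.563, -0.149, 0.1444]
tcp_rot: [-3.137, -0.005, -1.148]
ft_force: [4.4, -5.3, 2.2]
width: 0.005
finger_force: 3.6
```

>>> {"fn": "play_rows", "kwargs": {"deltas": [[-0.015,0,0,0,0,0],[-0.015,0,0,0,0,0]]}}

```text
t: 11.5
tool_pos: [0.5624, -0.1475, 0.1443]
tcp_rot: [-3.138, -0.005, -1.148]
ft_force: [2.6, -6.9, 1.3]
width: 0.002
finger_force: 3.4
```

>>> {"fn": "play_rows", "kwargs": {"deltas": [[-0.01,0,0,0,0,0],[-0.01,0,0,0,0,0]]}}

```text
t: 11.7
tool_pos: [0.5619, -0.1466, 0.1442]
tcp_rot: [-3.138, -0.005, -1.148]
ft_force: [2.4, -6.8, 1.1]
width: 0.004
finger_force: 3.4
```

>>> {"fn": "play_rows", "kwargs": {"deltas": [[-0.01,0,0,0,0,0],[-0.01,0,0,0,0,0]]}}

```text
t: 11.9
tool_pos: [0.5616, -0.1459, 0.1442]
tcp_rot: [-3.138, -0.005, -1.147]
ft_force: [4.0, -7.1, 0.7]
width: 0.001
finger_force: 4.0
```

>>> {"fn": "play_rows", "kwargs": {"deltas": [[-0.01,0,0,0,0,0],[-0.01,0,0,0,0,0]]}}

```text
t: 12.1
tool_pos: [0.5613, -0.1451, 0.1441]
tcp_rot: [-3.138, -0.005, -1.148]
ft_force: [3.4, -7.8, 0.3]
width: 0.006
finger_force: 4.5
```

```bash
python3 look.py e
```

```text
12.2 [ 0.56130786 -0.14516574  0.14412061] [ 3.53195134 -7.99985399  0.58204585]
```

View pics/e.png

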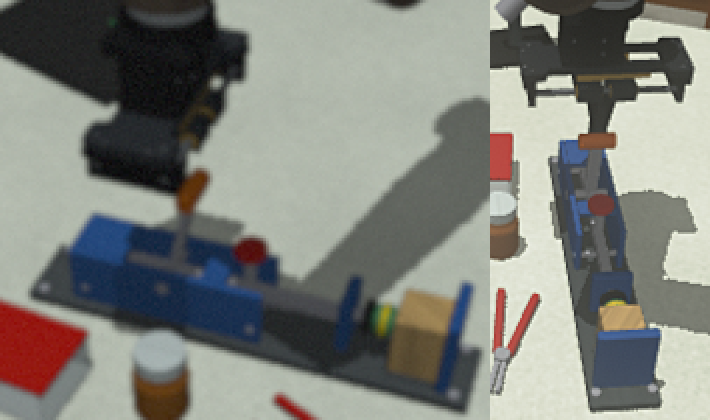

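Bead (383,320) is now almost at the block face (391). Releasing the trigger, then a fourth gentle stroke by force feel.

>>> {"fn": "play_rows", "kwargs": {"deltas": [[0.08,0,0,0,0,0],[0.16,0,0,0,0,0],[0.24,0,0,0,0,0],[0.32,0,0,0,0,0],[0.4,0,0,0,0,0],[0.45,0,0,0,0,0],[0.485,0,0,0,0,0],[0.485,0,0,0,0,0],[0.485,0,0,0,0,0]]}}

```text
t: 13.1
tool_pos: [0.5788, -0.1877, 0.1425]
tcp_rot: [3.141, 0.0, -1.149]
ft_force: [0.5, 0.3, 0.5]
width: 0.004
finger_force: 0.0
```

>>> {"fn": "play_rows", "kwargs": {"deltas": [[-0.03,0,0,0,0,0],[-0.05,0,0,0,0,0],[-0.05,0,0,0,0,0]]}}

```text
t: 13.4
tool_pos: [0.577, -0.1832, 0.1428]
tcp_rot: [-3.141, -0.001, -1.148]
ft_force: [0.9, -1.6, -0.7]
width: 0.001
finger_force: 1.0
```

>>> {"fn": "play_rows", "kwargs": {"deltas": [[-0.02,0,0,0,0,0],[-0.02,0,0,0,0,0]]}}

```text
t: 13.6
tool_pos: [0.5766, -0.182, 0.1431]
tcp_rot: [-3.141, -0.002, -1.148]
ft_force: [0.7, -4.0, 0.9]
width: 0.001
finger_force: 2.2
```

>>> {"fn": "play_rows", "kwargs": {"deltas": [[-0.02,0,0,0,0,0],[-0.02,0,0,0,0,0]]}}

```text
t: 13.8
tool_pos: [0.5761, -0.1808, 0.1434]
tcp_rot: [-3.14, -0.003, -1.148]
ft_force: [2.3, -6.3, 1.2]
width: 0.007
finger_force: 3.4
```

>>> {"fn": "play_rows", "kwargs": {"deltas": [[-0.02,0,0,0,0,0],[-0.02,0,0,0,0,0]]}}

```text
t: 14.0
tool_pos: [0.5756, -0.1796, 0.1438]
tcp_rot: [-3.14, -0.004, -1.148]
ft_force: [1.6, -8.1, 1.1]
width: 0.005
finger_force: 4.2
```

>>> {"fn": "play_rows", "kwargs": {"deltas": [[-0.015,0,0,0,0,0],[-0.015,0,0,0,0,0]]}}

```text
t: 14.2
tool_pos: [0.5752, -0.1786, 0.144]
tcp_rot: [-3.14, -0.005, -1.148]
ft_force: [2.0, -9.3, 1.6]
width: 0.003
finger_force: 4.8
```

>>> {"fn": "play_rows", "kwargs": {"deltas": [[-0.015,0,0,0,0,0],[-0.015,0,0,0,0,0]]}}

```text
t: 14.4
tool_pos: [0.5748, -0.1776, 0.1443]
tcp_rot: [-3.139, -0.006, -1.148]
ft_force: [1.8, -10.9, 2.2]
width: 0.004
finger_force: 5.3
```

Force is now rising about 1.5 N per mm, so the bead is home. Continuing to about 15 N.

>>> {"fn": "play_rows", "kwargs": {"deltas": [[-0.01,0,0,0,0,0],[-0.02,0,0,0,0,0],[-0.02,0,0,0,0,0]]}}

```text
t: 14.7
tool_pos: [0.5742, -0.1763, 0.1446]
tcp_rot: [-3.139, -0.007, -1.148]
ft_force: [3.0, -11.3, 2.9]
width: 0.003
finger_force: 6.0
```

>>> {"fn": "play_rows", "kwargs": {"deltas": [[-0.01,0,0,0,0,0],[-0.01,0,0,0,0,0],[-0.01,0,0,0,0,0]]}}

```text
t: 15.0
tool_pos: [0.574, -0.1757, 0.1447]
tcp_rot: [-3.139, -0.007, -1.148]
ft_force: [2.4, -13.1, 1.2]
width: 0.005
finger_force: 6.4
```

>>> {"fn": "play_rows", "kwargs": {"deltas": [[-0.01,0,0,0,0,0],[-0.02,0,0,0,0,0],[-0.02,0,0,0,0,0],[-0.02,0,0,0,0,0],[-0.02,0,0,0,0,0]]}}

```text
t: 15.5
tool_pos: [0.5735, -0.1744, 0.145]
tcp_rot: [-3.139, -0.008, -1.148]
ft_force: [2.4, -13.3, 2.4]
width: 0.004
finger_force: 7.2
```

>>> {"fn": "play_rows", "kwargs": {"deltas": [[-0.007,0,0,0,0,0],[-0.007,0,0,0,0,0],[-0.007,0,0,0,0,0],[-0.007,0,0,0,0,0],[-0.007,0,0,0,0,0],[-0.007,0,0,0,0,0]]}}

```text
t: 16.1
tool_pos: [0.5733, -0.1739, 0.1451]
tcp_rot: [-3.139, -0.008, -1.148]
ft_force: [2.4, -15.3, 2.9]
width: 0.001
finger_force: 7.5
```

>>> {"fn": "play_rows", "kwargs": {"deltas": [[0,0,0,0,0,0],[0,0,0,0,0,0],[0,0,0,0,0,0],[0,0,0,0,0,0],[0,0,0,0,0,0]]}}

```text
t: 16.6
tool_pos: [0.5733, -0.1739, 0.1451]
tcp_rot: [-3.139, -0.008, -1.148]
ft_force: [3.8, -14.5, 3.1]
width: 0.012
finger_force: 7.5
```

>>> {"fn": "play_rows", "kwargs": {"deltas": [[0,0,0,0,0,0],[0,0,0,0,0,0],[0,0,0,0,0,0],[0,0,0,0,0,0]]}}

```text
t: 17.0
tool_pos: [0.5733, -0.1739, 0.1451]
tcp_rot: [-3.139, -0.008, -1.148]
ft_force: [3.0, -15.5, 2.2]
width: 0.006
finger_force: 7.5
```

Firm squeeze (about 15 N) held for over a second. Letting the trigger go, then moving over the button.

>>> {"fn": "play_rows", "kwargs": {"deltas": [[0.05,0,0,0,0,0],[0.1,0,0,0,0,0],[0.15,0,0,0,0,0],[0.2,0,0,0,0,0],[0.25,0,0,0,0,0],[0.3,0,0,0,0,0],[0.3,0,-0.4,0,0,0],[0.3,0,-0.8,0,0,0],[0.3,0,-0.8,0,0,0]]}}

```text
t: 17.9
tool_pos: [0.5866, -0.1981, 0.2294]
tcp_rot: [-3.132, -0.008, -1.147]
ft_force: [0.5, 0.5, 1.4]
width: 0.004
finger_force: 0.0
```

>>> {"fn": "play_rows", "kwargs": {"deltas": [[-0.3,0,0,0,0,0],[-0.6,0,0,0,0,0],[-1,0,0,0,0,0]]}}

```text
t: 18.2
tool_pos: [0.5418, -0.1056, 0.222]
tcp_rot: [3.141, 0.0, -1.15]
ft_force: [0.8, 0.7, 0.3]
width: 0.004
finger_force: 0.0
```

>>> {"fn": "play_rows", "kwargs": {"deltas": [[-0.3,0,0,0,0,0],[-0.3,0,0,0,0,0],[-0.3,0,0,0,0,0],[-0.3,0,0,0,0,0]]}}

```text
t: 18.6
tool_pos: [0.5303, -0.079, 0.2224]
tcp_rot: [-3.142, 0.0, -1.149]
ft_force: [0.5, -0.1, -0.5]
width: 0.007
finger_force: 0.0
```

>>> {"fn": "play_rows", "kwargs": {"deltas": [[0,-0.02,0.4,0,0,0],[0,-0.02,0.8,0,0,0],[0,-0.02,1.0,0,0,0],[0,-0.02,1.0,0,0,0]]}}

```text
t: 19.0
tool_pos: [0.5296, -0.0789, 0.1189]
tcp_rot: [3.134, 0.003, -1.151]
ft_force: [0.4, 0.0, -0.3]
width: 0.006
finger_force: 0.0
```

>>> {"fn": "play_rows", "kwargs": {"deltas": [[0,0,0.05,0,0,0],[0,0,0.1,0,0,0],[0,0,0.15,0,0,0],[0,0,0.2,0,0,0],[0,0,0.24,0,0,0],[0,0,0.26,0,0,0],[0,0,0.26,0,0,0]]}}

```text
t: 19.7
tool_pos: [0.5324, -0.0778, 0.0969]
tcp_rot: [-3.14, -0.001, -1.148]
ft_force: [0.8, -0.3, 3.0]
width: 0.007
finger_force: 1.6
```

>>> {"fn": "play_rows", "kwargs": {"deltas": [[0,0,0.015,0,0,0],[0,0,0.02,0,0,0],[0,0,0.02,0,0,0]]}}

```text
t: 20.0
tool_pos: [0.5324, -0.0778, 0.0953]
tcp_rot: [-3.14, -0.001, -1.148]
ft_force: [-0.6, -0.1, 5.6]
width: 0.008
finger_force: 2.7
```

>>> {"fn": "play_rows", "kwargs": {"deltas": [[0,0,0.01,0,0,0],[0,0,0.02,0,0,0],[0,0,0.02,0,0,0],[0,0,0.02,0,0,0],[0,0,0.02,0,0,0],[0,0,0.02,0,0,0]]}}

```text
t: 20.6
tool_pos: [0.5325, -0.0777, 0.0951]
tcp_rot: [-3.14, -0.001, -1.148]
ft_force: [-3.5, 2.2, 13.8]
width: 0.006
finger_force: 7.5
```

>>> {"fn": "play_rows", "kwargs": {"deltas": [[0,0,0.01,0,0,0],[0,0,0.01,0,0,0],[0,0,0.01,0,0,0],[0,0,0.01,0,0,0],[0,0,0.01,0,0,0],[0,0,0.01,0,0,0],[0,0,0.01,0,0,0],[0,0,0.01,0,0,0],[0,0,0.01,0,0,0],[0,0,0.01,0,0,0]]}}

```text
t: 21.6
tool_pos: [0.5326, -0.0776, 0.095]
tcp_rot: [-3.139, -0.001, -1.147]
ft_force: [-5.9, 3.7, 18.7]
width: 0.006
finger_force: 9.9
```

```bash
python3 look.py f
```

```text
21.7 [ 0.53252161 -0.07762812  0.09497199] [-5.4447509   3.78266227 19.50707729]
```

View pics/f.png

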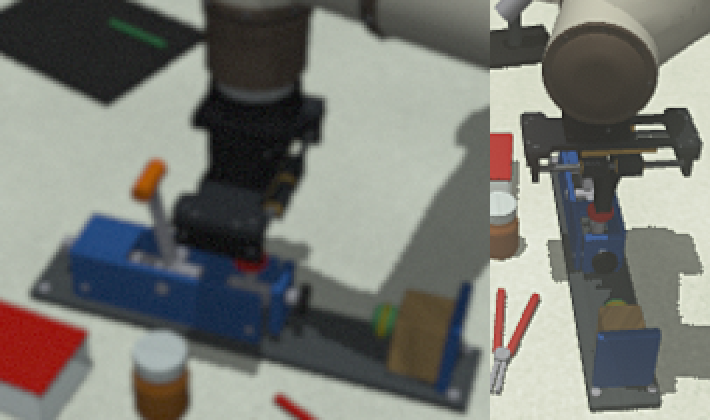

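The jaw is all the way back (pad at 303,297), the bead sits against the block (384,320), and the trigger is at rest. Lifting clear.

>>> {"fn": "play_rows", "kwargs": {"deltas": [[0,0,-0.1,0,0,0],[0,0,-0.3,0,0,0],[0,0,-0.6,0,0,0],[0,0,-1,0,0,0],[0,0,-1,0,0,0],[0,0,-1,0,0,0],[0,0,-1,0,0,0]]}}

```text
t: 22.4
tool_pos: [0.5305, -0.0778, 0.1901]
tcp_rot: [3.139, 0.002, -1.149]
ft_force: [0.3, 0.3, 1.1]
width: 0.007
finger_force: 0.0
```

```bash
python3 look.py g
```

```text
22.5 [ 0.5307346  -0.07788882  0.18996507] [-0.21833923 -0.6254518  -0.34608135]
```

View pics/g.png

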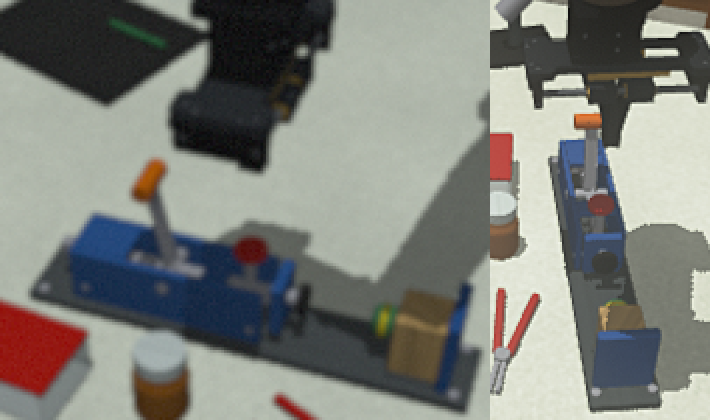

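The gripper is clear, the button is up (250,250), the jaw is back (303,300), and the bead is whole and seated (384,320). The tub, jar and pliers haven't moved.

```bash
python3 -c "
from cell import arm
print(arm.finish_job())"
```

```text
the job is handed in; nothing more can be done
None
```

The bead is pressed home, squeezed at about 15 N for over a second without cracking, and the jaw has been released all the way back; I handed the job in at about 22.5 s (no verdict came back).

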